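# Rebuild the cone-spring stack and wing key of a bench can opener

## Robot

A 6-joint arm with a two-finger parallel gripper is mounted at the origin on the work surface. World frame = base frame: x ahead of the robot, y to its left, z up, the work surface at z = 0. Lengths are in m, angles in rad, forces in N, time in s.
With the tool pointing down it reaches from about 0.35 to 0.85 m from the base axis. Payload 8.1 kg.
Tool frame: the origin (TCP) lies at the very end of the fingers, on their centre line; the grasp point (between the pads) lies 19 mm behind it; z points along the fingers, y is the line along which they close (so a half turn about z gives the same grasp; the last joint's range is limited). The gripper opens to 93 mm and grips with 3 to 60 N. Pads are 15 mm wide; open, the fingers measure 128 mm over their backs; the gripper's body (75 mm by 188 mm) begins 65 mm behind the grasp point.
Start: joints at [1.168, 0.13, 1.488, -0, 1.523, -0.085], TCP at [0.187, 0.57, 0.219] pointing down, gripper open.
Joint ranges: [-2.96, 2.96], [-0.89, 2.26], [0.02, 2.5], [-1.34, 4.48], [0, 2.73], [-2.66, 2.66]. Speed limits (rad/s): [2.39, 2.39, 2.79, 3.14, 3.14, 3.14].

## Interface

Orientations are given as a rotation vector (axis times angle).
In Python, from bench import r, open_gripper, gripper_close, status, imaging gives the robot as it stands. Calls block until the motion is done:
- r.movep(position, orientation): joint-space move of the TCP to a pose.
- r.line_to(position, orientation=None, vel=0.15, contact_N=None): straight line of the TCP; orientation=None keeps the orientation; vel is the mean speed in m/s. With contact_N (N) it stops when the force on the tool has changed by that much, and returns True; else False.
- r.move_j(angles): joint-space move.
- open_gripper() and gripper_close(squeeze=None): open the fingers fully, or close them until they stop; squeeze is the grip in N (None keeps the last).
- r.wait(seconds).
- r.solve_ik(position, orientation): joint angles nearest the present ones, or None.
- status.get_state(): the state.
- imaging.snapshot(name): name is "side" or "top"; returns a dict with "color" (480x640x3 uint8, red, green, blue), "camera_matrix" (3x3 intrinsics, pixels), "position" and "rotation" of the camera in the world. Camera axes: x right, y up, looking along -z (the intrinsics and any distortion apply to the point x, -y, -z); pixel columns grow to the right and rows downward; lengths in m; the calibration is good to about 2 mm. A picture is of the moment at which its call begins. There is no depth.
A pose or a line that the arm cannot do raises r.MotionError and nothing moves.
- r.job_done(): hands the job in; it is judged then, once.
The state is a dict: "time": time; "joint_positions": joint angles; "joint_velocities": joint speeds; "joint_torque": joint torques, N m; "eef_pos": TCP position; "orientation": TCP orientation; "wrist_force": force on the tool from outside, world axes, zero at the start; "torque": the same for the moment, N m; "gripper_width": finger opening in m; "finger_force": force on a finger pad.
Only numpy, scipy, OpenCV 4.12 (cv2) and the standard library are available. Lean on these libraries where they do the work, as an engineer would, in place of code of your own. Each camera call takes 0.05 s, during which the arm holds its last target. There are 200 camera calls.

## Task

The drawer holds the drive head of a bench can opener with its square spindle standing up: stack every cone spring washer in the drawer on the spindle, each facing the opposite way to the one beneath it (wide rim to wide rim, hub to hub) - there may be four to six, some lying crown up and some dish up; they go on as they lie, none needs turning over, so begin with whichever kind there is more of. Then lay the flat brass thrust washer on top and push the wing key onto the square, turning it gently until it drops home against the thrust washer. Finally turn the key about a quarter turn, either way, to show that it drives the spindle, let go, and leave the other drawer things where they lie.

Things in the scene. Friction and masses are not known exactly. Their poses are not given: they have to be found in the camera images.
- drawer_floor (a point): middle of the open sage floor of the shallow, fixed dresser drawer, 10 mm above the table. The floor is clear 195 mm towards the robot (front board, 52 mm above the floor), 200 mm away from it (oak flap, folded down and fixed, top 52 mm above the floor) and 393 mm to either side (walls 42 mm above the floor); z up, x away from the robot
- opener: drive head of a bench can opener, a cream casting lying crank side up, fixed on the drawer floor (which is 10 mm above the table). Origin: on the spindle's axis, at the floor. Its toothed drive wheel reaches 45 mm round the axis, its body runs 160 mm along +x, 62 mm wide; its top is 40 to 46 mm above the floor
- seat (a point): centre of the flat top of the fixed steel boss (44 mm across, 10 mm proud of the casting) on which the stack is built; on the spindle's axis, z up, 50 mm above the drawer floor
- spindle_end (a point): centre of the top end of the upright square steel spindle: 13 mm square (18.4 mm over its corners), 64 mm above the seat, top 3 mm tapering to 10 mm square. Its x and y axes are square to the flats and turn with the spindle
- spindle (a joint): turn of the spindle in rad, anticlockwise from above positive; stiff (0.1 N m of friction), stays where it is left, turns freely both ways without stops; the toothed drive wheel under the casting turns with it
- spindle_corner (a point): one corner of the spindle's square, 9.2 mm from its axis, 3 mm below its end
- crown_a: a steel cone (disc) spring washer, 50 mm outside, 22 mm bore, 5 mm thick sheet, 8 mm high overall, 60 g; bright on its bulging face, black on its hollow face. Lies as a CROWN: wide rim down (its edge is upright, 0 to 5 mm above the underside), narrow hub up (3 to 8 mm). Origin: centre of its underside, z up. May be absent (None).
- crown_b: a steel cone (disc) spring washer, 50 mm outside, 22 mm bore, 5 mm thick sheet, 8 mm high overall, 60 g; bright on its bulging face, black on its hollow face. Lies as a CROWN: wide rim down (its edge is upright, 0 to 5 mm above the underside), narrow hub up (3 to 8 mm). Origin: centre of its underside, z up. May be absent (None).
- crown_c: a steel cone (disc) spring washer, 50 mm outside, 22 mm bore, 5 mm thick sheet, 8 mm high overall, 60 g; bright on its bulging face, black on its hollow face. Lies as a CROWN: wide rim down (its edge is upright, 0 to 5 mm above the underside), narrow hub up (3 to 8 mm). Origin: centre of its underside, z up. May be absent (None).
- dish_a: a steel cone (disc) spring washer, 50 mm outside, 22 mm bore, 5 mm thick sheet, 8 mm high overall, 60 g; bright on its bulging face, black on its hollow face. Lies as a DISH: narrow hub down (0 to 5 mm), wide rim up (its upright edge 3 to 8 mm above the underside), black hollow face showing. Origin: centre of its underside, z up. May be absent (None).
- dish_b: a steel cone (disc) spring washer, 50 mm outside, 22 mm bore, 5 mm thick sheet, 8 mm high overall, 60 g; bright on its bulging face, black on its hollow face. Lies as a DISH: narrow hub down (0 to 5 mm), wide rim up (its upright edge 3 to 8 mm above the underside), black hollow face showing. Origin: centre of its underside, z up. May be absent (None).
- dish_c: a steel cone (disc) spring washer, 50 mm outside, 22 mm bore, 5 mm thick sheet, 8 mm high overall, 60 g; bright on its bulging face, black on its hollow face. Lies as a DISH: narrow hub down (0 to 5 mm), wide rim up (its upright edge 3 to 8 mm above the underside), black hollow face showing. Origin: centre of its underside, z up. May be absent (None).
- thrust: plain flat brass thrust washer, 46 mm outside, 22 mm bore, 5 mm thick, 50 g; origin at the centre of its underside, z up
- wing_key: wing key standing socket down: steel hub 34 x 34 x 34 mm high with a 15 mm square blind socket 28 mm deep in its underside, topped by a red wing grip 64 mm long along x, 11 mm thick along y, 20 mm high (34 to 54 mm above the underside). Origin: centre of the underside, z up; the socket's flats lie along x and y, so it fits the spindle in four ways, within about 9 degrees
- cork_puller: bystander: two-prong cork puller with a boxwood handle 90 mm long, prongs 78 mm; origin under the handle's middle, prongs along x
- stopper: bystander on the oak flap: silver-plated bottle stopper with a ball finial, standing, 66 mm high
- sardine_key: bystander: rusty iron sardine-tin key, 105 mm long along x, lying flat
- champagne_key: bystander on the oak flap: brass champagne key, 65 mm shank along x and a cross handle, lying flat
Mind the look-alikes: they are no part of the job. What is shaped like the dish_c but pink is not meant.

How it is judged:
On the way, in this order (a step that is already met when the one before it is completed fails the run):
1. every cone washer present lies on the spindle, faces alternating (horizontal distance between each of crown_a, crown_b, crown_c, dish_a, dish_b, dish_c and seat below 0.006 m and angle between each of crown_a, crown_b, crown_c, dish_a, dish_b, dish_c's own z axis and vertical below 0.15 rad and z of crown_a in the frame of seat between -0.003 and 0.045 m and linear speed of each of crown_a, crown_b, crown_c, dish_a, dish_b, dish_c below 0.03 m/s and z of crown_b in the frame of seat between -0.003 and 0.045 m and z of crown_c in the frame of seat between -0.003 and 0.045 m and z of dish_a in the frame of seat between -0.003 and 0.045 m and z of dish_b in the frame of seat between -0.003 and 0.045 m and z of dish_c in the frame of seat between -0.003 and 0.045 m and (z of crown_b in the frame of crown_a above 0.012 m or z of crown_b in the frame of crown_a below -0.012 m) and (z of crown_c in the frame of crown_a above 0.012 m or z of crown_c in the frame of crown_a below -0.012 m) and (z of crown_c in the frame of crown_b above 0.012 m or z of crown_c in the frame of crown_b below -0.012 m) and (z of dish_b in the frame of dish_a above 0.012 m or z of dish_b in the frame of dish_a below -0.012 m) and (z of dish_c in the frame of dish_a above 0.012 m or z of dish_c in the frame of dish_a below -0.012 m) and (z of dish_c in the frame of dish_b above 0.012 m or z of dish_c in the frame of dish_b below -0.012 m)), for 0.2 s.
2. the brass thrust washer lies on top of the cone washers (all of step 1 and horizontal distance between thrust and seat below 0.006 m and angle between thrust's own z axis and vertical below 0.15 rad and z of thrust in the frame of seat above -0.003 m and linear speed of thrust below 0.03 m/s and z of thrust in the frame of crown_a above 0.005 m and z of thrust in the frame of crown_b above 0.005 m and z of thrust in the frame of crown_c above 0.005 m and z of thrust in the frame of dish_a above 0.005 m and z of thrust in the frame of dish_b above 0.005 m and z of thrust in the frame of dish_c above 0.005 m and (z of thrust in the frame of crown_a below 0.0105 m or z of thrust in the frame of crown_b below 0.0105 m or z of thrust in the frame of crown_c below 0.0105 m or z of thrust in the frame of dish_a below 0.0105 m or z of thrust in the frame of dish_b below 0.0105 m or z of thrust in the frame of dish_c below 0.0105 m)), for 0.2 s.
3. the wing key has dropped home over the square, down on the thrust washer (all of step 2 and horizontal distance between wing_key and seat below 0.005 m and angle between wing_key's own z axis and vertical below 0.12 rad and z of wing_key in the frame of thrust between 0.003 and 0.008 m), for 0.2 s.
4. the key has turned the spindle through at least 60 degrees (horizontal distance between wing_key and seat below 0.005 m and angle between wing_key's own z axis and vertical below 0.12 rad and z of wing_key in the frame of thrust between 0.003 and 0.008 m and distance of spindle_corner from where it was at the start of the episode above 0.0092 m), for 0.1 s.
At the end, for the whole second after the job is handed in: All cone washers on the spindle (6 mm of axis, tilt under 0.15 rad), no two neighbours facing alike; thrust washer lying on them; wing key on the thrust washer (undersides under 8 mm apart, 5 mm of axis, tilt under 0.12); spindle at least 60 degrees from its start; all at rest (all of step 2 and all of step 4 and linear speed of wing_key below 0.02 m/s); the robot touches nothing.
It fails at once if a bystander (cork_puller, stopper, sardine_key, champagne_key) is moved by more than 3 cm (distance of any of cork_puller, stopper, sardine_key, champagne_key from where it was at the start of the episode above 0.03 m).
Of crown_a, crown_b, crown_c only 2 to 3 are there at a start; the rules pass over those that are not, and their reading is None.
Of dish_a, dish_b, dish_c only 2 to 3 are there at a start; the rules pass over those that are not, and their reading is None.
At some moment in a run one of crown_a, crown_b, crown_c, dish_a, dish_b, dish_c, thrust may be knocked a few centimetres aside while the robot is not near it.
It also fails if it takes over 208 s, if anything falls off the work surface, if the arm or the gripper's body presses on something with over 40 N, if the wrist force passes 120 N, or if a joint passes its speed limit or range.

## Working session

There is one attempt and no reset: what is moved stays moved. The work goes in short steps, each a Python script; the robot and the scene stay as the last script left them, time stands still between calls to the robot, and variables do not carry over. Pictures are saved under pics/ and viewed, at most 14 in all, crops included, and the job is handed in when it is done.

```bash
mkdir -p pics; ls; python3 - <<'E'
from bench import r,status,imaging
import cv2
for n in("top","side"):
    s=imaging.snapshot(n); cv2.imwrite(f"pics/{n}0.png",s["color"][:,:,::-1]); print(n,s["camera_matrix"],s["position"],s["rotation"],[k for k in s])
print(status.get_state())
E
```

```text
pics
top [[451.59117834   0.         318.13645703]
 [  0.         451.59117834 229.03041395]
 [  0.           0.           1.        ]] [0.39477032 0.07082906 1.05387613] [ 0.16916769 -0.14421555 -1.59169185] ['color', 'camera_matrix', 'position', 'rotation']
side [[475.28605912   0.         320.64575918]
 [  0.         475.28605912 247.80821716]
 [  0.           0.           1.        ]] [0.30008601 1.03048504 0.77203317] [ 0.18557509 -1.3572933  -2.54613545] ['color', 'camera_matrix', 'position', 'rotation']
{'time': 0.1, 'joint_positions': array([ 1.16758177e+00,  1.31075481e-01,  1.48917457e+00,  3.36067422e-05,
        1.52300557e+00, -8.53805089e-02]), 'joint_velocities': array([ 3.79462722e-05, -2.44434649e-03, -9.26843558e-04,  7.51432995e-04,
        1.07710556e-03, -5.24608395e-04]), 'joint_torque': array([ 7.66037410e-04, -5.61347580e+01, -4.93091154e+01,  7.70015339e-02,
        2.91708618e-02, -1.10034518e-04]), 'eef_pos': array([0.18725814, 0.56948665, 0.21769612]), 'orientation': array([-4.97087367e-01, -3.10157548e+00,  2.52152107e-03]), 'wrist_force': array([-0.03599989,  0.28489181, -0.36290057]), 'torque': array([ 0.04705344,  0.01452357, -0.00293822]), 'finger_force': 0.0, 'gripper_width': 0.09326708418159925}
```

View pics/top0.png

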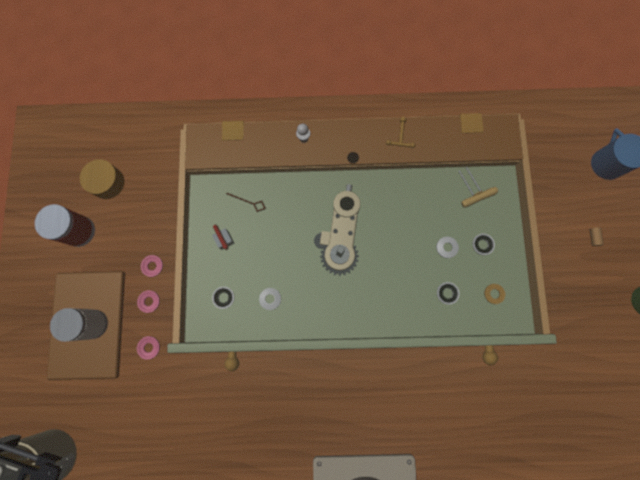

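View pics/side0.png

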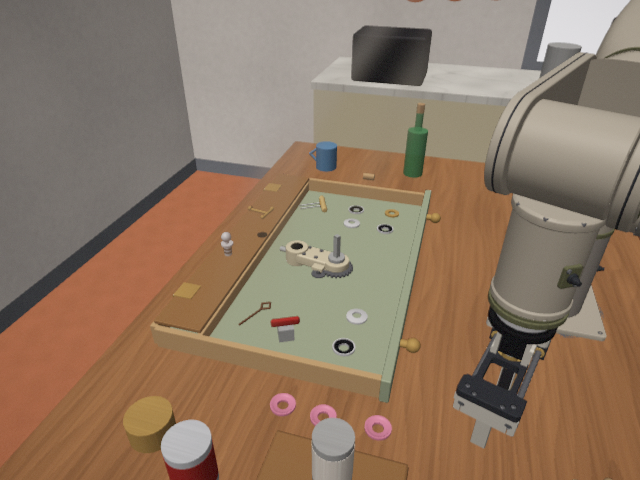

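The top view shows three dishes at about (223,298), (484,244) and (449,293), and two crowns at (270,299) and (448,247). The thrust washer is at (494,294), the key at (222,237) and the spindle at about (340,254). With three dishes and two crowns, the order is dish, crown, dish, crown, dish. Next I'll detect the blobs and enlarge crops.

```bash
cat > h.py <<'E'
import numpy as np, cv2
from scipy.spatial.transform import Rotation as R
from bench import r, open_gripper, gripper_close, status, imaging
FL=0.010
def ray(s,px):
    K=s["camera_matrix"]; d=np.linalg.inv(K)@[px[0],px[1],1.]
    return np.array(s["position"]), R.from_rotvec(s["rotation"]).as_matrix()@[d[0],-d[1],-d[2]]
def world(s,px,z):
    p,d=ray(s,px); return p+d*(z-p[2])/d[2]
def pix(s,P):
    c=R.from_rotvec(s["rotation"]).as_matrix().T@(np.array(P)-s["position"])
    q=s["camera_matrix"]@[c[0],-c[1],-c[2]]; return q[:2]/q[2]
def detect(s=None):
    """ring blobs on the drawer floor: list of (kind,x,y)"""
    s=s or imaging.snapshot("top"); hsv=cv2.cvtColor(s["color"],cv2.COLOR_RGB2HSV).astype(int)
    c=s["color"].astype(int)
    floor=(hsv[...,0]>35)&(hsv[...,0]<75)&(hsv[...,1]>25)&(hsv[...,2]>70)
    m=(~floor).astype(np.uint8); m[:172]=0;m[335:]=0;m[:,:192]=0;m[:,528:]=0
    cs,_=cv2.findContours(m,cv2.RETR_EXTERNAL,cv2.CHAIN_APPROX_NONE); out=[]
    for k in cs:
        (x,y),rad=cv2.minEnclosingCircle(k); A=cv2.contourArea(k)
        if 8<rad<15 and A>0.75*np.pi*rad*rad:
            M=cv2.moments(k); x,y=M["m10"]/M["m00"],M["m01"]/M["m00"]
            g=np.zeros(m.shape,np.uint8); cv2.circle(g,(round(x),round(y)),8,1,3)
            v=np.median(c[g>0],axis=0)
            kind="thrust" if v[0]-v[2]>40 else "crown" if v.mean()>130 else "dish"
            w=world(s,(x,y),FL+.005); out.append((kind,w[0],w[1],x,y,rad,v))
    return out
E
python3 - <<'E'
from h import *
t=imaging.snapshot("top"); s=imaging.snapshot("side")
for d in detect(t): print(d[0],np.round(d[1:6],3),d[6])
def crop(i,x,y,w,h,f): return cv2.resize(i["color"][y:y+h,x:x+w,::-1],None,fx=f,fy=f,interpolation=cv2.INTER_CUBIC)
a=crop(t,300,215,80,60,5); b=crop(s,300,220,80,60,5); c=crop(t,200,215,40,40,7.5); d=crop(s,260,305,53,40,7.5)
im=np.zeros((600,800,3),np.uint8); im[:300,:400]=a; im[:300,400:]=b; im[300:,:300]=c; im[300:,400:400+d.shape[1]]=d
cv2.imwrite("pics/c1.png",im)
E
```

```text
crown [4.46000e-01 2.00000e-01 2.69525e+02 2.98406e+02 1.14510e+01] [146. 148. 146.]
dish [  0.451   0.307 222.72  297.256  11.649] [64.  65.5 60. ]
thrust [ 4.44000e-01 -3.11000e-01  4.94559e+02  2.93494e+02  1.14430e+01] [124. 102.  63.]
dish [ 4.48000e-01 -2.06000e-01  4.47895e+02  2.92864e+02  1.17390e+01] [61.  63.  56.5]
crown [ 5.54000e-01 -2.13000e-01  4.47017e+02  2.46829e+02  1.13500e+01] [144. 145. 144.]
dish [ 5.58000e-01 -2.97000e-01  4.83249e+02  2.43821e+02  1.14740e+01] [63.5 64.5 60.5]
```

View pics/c1.png

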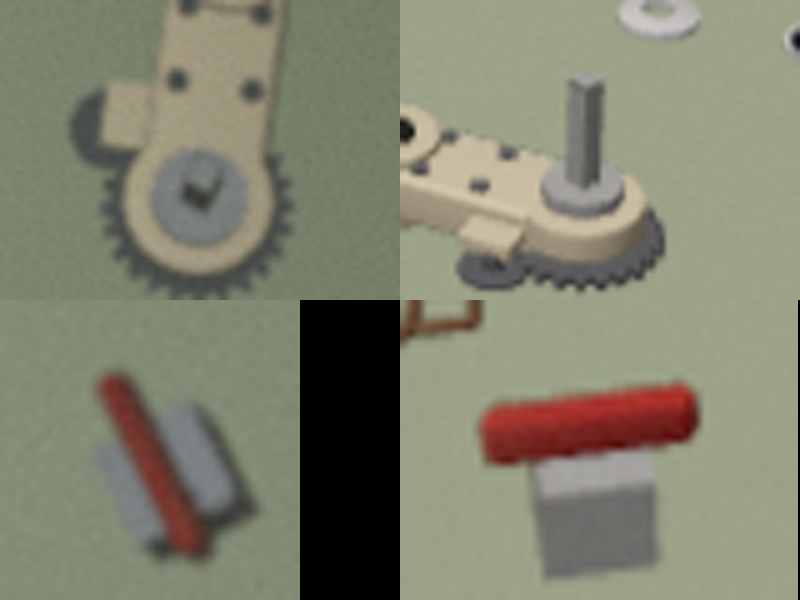

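The crops show the boss centre at about (339.4,254) in the top view and the spindle tip at about (341.2,247.3). In the side view the spindle tip is at (337,235.4). The wing runs from (214.9,225.2) to (224.9,247.6) in the top view.

```bash
python3 - <<'E'
from h import *
t=imaging.snapshot("top"); s=imaging.snapshot("side")
print("boss top",world(t,(339.4,254),.06),"tip top",world(t,(341.2,247.3),.124))
print("boss side",world(s,(336.2,257.2),.06),"tip side",world(s,(337,235.4),.124))
a=world(t,(214.9,225.2),.060);b=world(t,(224.9,247.6),.060);print("key top",(a+b)/2,a-b,np.degrees(np.arctan2(*(a-b)[1::-1])))
a=world(s,(271.6,322.6),.054);b=world(s,(298.2,319.5),.054);print("key side",(a+b)/2,a-b,np.degrees(np.arctan2(*(a-b)[1::-1])))
# ring centres in the side view: where top-detected ones project, dark/bright
for d in detect(t): print(d[0], np.round(d[1:3],4), pix(s,(d[1],d[2],.015)))
# spindle tip orientation: crop
i=t["color"][238:262,328:352,::-1]; j=s["color"][228:252,325:349,::-1]
cv2.imwrite("pics/c2.png",np.hstack([cv2.resize(k,(384,384),interpolation=cv2.INTER_CUBIC) for k in (i,j)]))
E
```

```text
boss top [0.53740473 0.03833994 0.06      ] tip top [0.54218026 0.03620844 0.124     ]
boss side [0.53938709 0.04280682 0.06      ] tip side [0.54019184 0.03753646 0.124     ]
key top [0.58479724 0.30528113 0.06      ] [0.05186227 0.02349157 0.        ] 24.368655567002573
key side [0.58807765 0.30353695 0.054     ] [0.05278534 0.02592823 0.        ] 26.160330704460023
crown [0.4459 0.1996] [357.45994726 316.01405   ]
dish [0.4513 0.307 ] [344.38742961 347.61816153]
thrust [ 0.4441 -0.3109] [392.32460188 212.84574123]
dish [ 0.4481 -0.2061] [385.57236366 229.08858992]
crown [ 0.5538 -0.2126] [352.09791603 222.9254346 ]
dish [ 0.5585 -0.2968] [356.48895315 209.90165012]
```

View pics/c2.png

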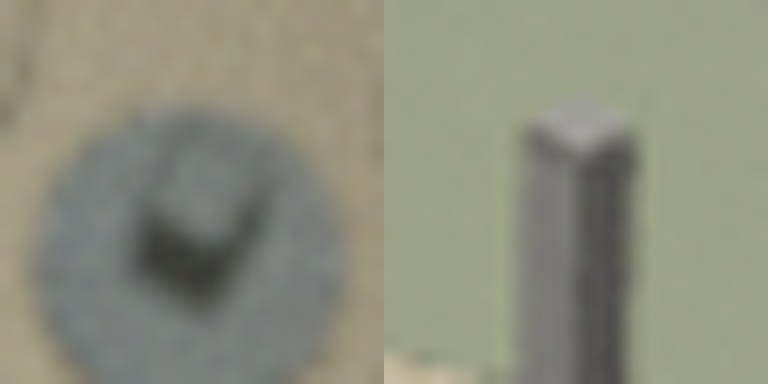

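```bash
cat >> h.py <<'E'
SP=np.array([0.539,0.038]); ZT=0.19; G=0.0015
def orn(deg):
    a=np.radians(deg); y=np.array([np.cos(a),np.sin(a),0]); z=np.array([0,0,-1.])
    return R.from_matrix(np.c_[np.cross(y,z),y,z]).as_rotvec()
def q6(p,deg):
    q=r.solve_ik(p,orn(deg)); return 9 if q is None else abs(q[5])
def best(p,degs): return min(degs,key=lambda d:q6(p,d))
def st(): 
    s=status.get_state(); return round(s["time"],1),np.round(s["eef_pos"],4),np.round(s["wrist_force"],1),round(s["gripper_width"],4)
def pick(x,y,z=FL+G,sq=25):
    b=best([x,y,.1],[0,180]); s=1 if q6([x,y,.1],b+45)>q6([x,y,.1],b-45) else -1
    r.movep([x,y,ZT],orn(b+45*s)); r.line_to([x,y,z],vel=.2)
    gripper_close(8); open_gripper(); r.movep([x,y,z],orn(b-45*s)); gripper_close(sq)
    print("grip",st()); r.line_to([x,y,ZT],vel=.25); return b-45*s
def place(zu,off=G,sp=None,vel=.06):
    """lower to underside height zu over the spindle; True if it got down"""
    sp=SP if sp is None else sp
    p=[*sp,ZT]; o=orn(best(p,[45,-45,135,-135])); r.movep(p,o)
    r.line_to([*sp,.135],vel=.2); f0=status.get_state()["wrist_force"]
    hit=r.line_to([*sp,zu+off+.001],vel=vel,contact_N=8)
    s=st(); print("placed",hit,s,"df",np.round(s[2]-f0,1)); return s[1][2]<zu+off+.006
def release():
    open_gripper(); p=status.get_state()["eef_pos"]; r.line_to([p[0],p[1],ZT],vel=.25)
E
python3 - <<'E'
from h import *
pick(.4513,.307); print(st()); ok=place(.060); print(ok)
E
```

```text
grip (6.5, array([0.4513, 0.307 , 0.0115]), array([0.4, 0.9, 0.4]), 0.0499)
(7.4, array([0.4505, 0.3066, 0.1883]), array([ 0.2, -0.4, -0.8]), 0.05)
placed False (10.2, array([0.5394, 0.038 , 0.063 ]), array([-0.7,  1.4, -1.7]), 0.0496) df [ 0.4  2.2 -1.6]
True
```

```bash
python3 - <<'E'
from h import *
release()
r.movep([.446,.2,ZT],orn(best([.446,.2,.1],[45,-45,135,-135])))
t=imaging.snapshot("top"); s=imaging.snapshot("side")
for d in detect(t): print(d[0],np.round(d[1:3],4))
i=t["color"][215:275,300:380,::-1]; j=s["color"][220:280,300:380,::-1]
cv2.imwrite("pics/c3.png",np.hstack([cv2.resize(k,(400,300),interpolation=cv2.INTER_CUBIC) for k in (i,j)]))
E
```

```text
thrust [ 0.4442 -0.3111]
dish [ 0.4482 -0.206 ]
crown [ 0.5537 -0.2128]
dish [ 0.5585 -0.2969]
```

View pics/c3.png

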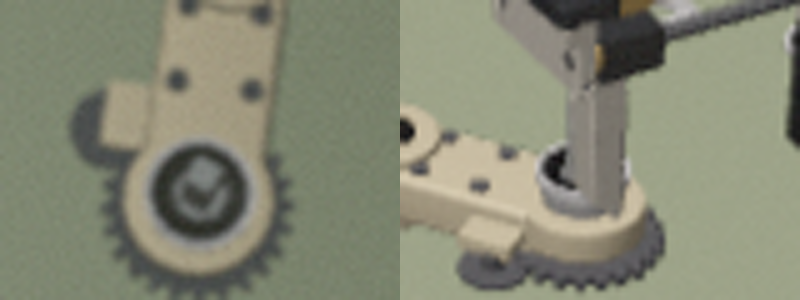

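The dish sits centred on the boss, with the spindle through its bore. Next is crown one, then the rest, re-detecting before each pick.

```bash
python3 - <<'E'
from h import *
pick(.446,.2); ok=place(.068); print(ok)
if ok:
    release()
    for d in detect(): print(d[0],np.round(d[1:3],4))
    print(st())
E
```

```text
grip (19.2, array([0.446 , 0.2   , 0.0115]), array([ 0.1,  1.1, -0.2]), 0.05)
placed False (22.9, array([0.5395, 0.038 , 0.0711]), array([-0.3,  1.2, -0.8]), 0.0499) df [ 0.   1.5 -1.3]
True
thrust [ 0.444  -0.3109]
dish [ 0.4482 -0.2061]
crown [ 0.5538 -0.2127]
dish [ 0.5583 -0.2967]
(24.4, array([0.5382, 0.038 , 0.1886]), array([-0.2,  1.3, -1.3]), 0.0929)
```

```bash
cat >> h.py <<'E'
def cycle(kind,zu):
    c=[d for d in detect() if d[0]==kind]; print(kind,[np.round(d[1:3],4).tolist() for d in c])
    pick(*c[0][1:3]); ok=place(zu)
    if ok: release()
    return ok
E
python3 - <<'E'
from h import *
ok=cycle("dish",.076) and cycle("crown",.084); print(ok)
if ok:
    r.movep([.45,-.1,ZT],orn(best([.45,-.1,.1],[45,-45,135,-135])))
    t=imaging.snapshot("top"); s=imaging.snapshot("side")
    for d in detect(t): print(d[0],np.round(d[1:3],4))
    i=t["color"][215:275,300:380,::-1]; j=s["color"][220:280,300:380,::-1]
    cv2.imwrite("pics/c4.png",np.hstack([cv2.resize(k,(400,300),interpolation=cv2.INTER_CUBIC) for k in (i,j)]))
E
```

```text
dish [[0.4482, -0.2059], [0.5584, -0.2968]]
grip (31.1, array([ 0.4482, -0.206 ,  0.0115]), array([-0.5, -0.3, -0.3]), 0.0503)
placed False (34.5, array([0.5394, 0.038 , 0.079 ]), array([-0.8, -0.1, -0.6]), 0.0498) df [-1.9 -0.4 -0.8]
crown [[0.5539, -0.2127]]
grip (42.5, array([ 0.5539, -0.2127,  0.0115]), array([ 0. , -0.4,  0. ]), 0.0493)
placed True (45.6, array([0.538 , 0.0381, 0.0854]), array([-0.9, -1.1,  4.5]), 0.0491) df [-0.5 -0.5  5.2]
True
```

View pics/c4.png

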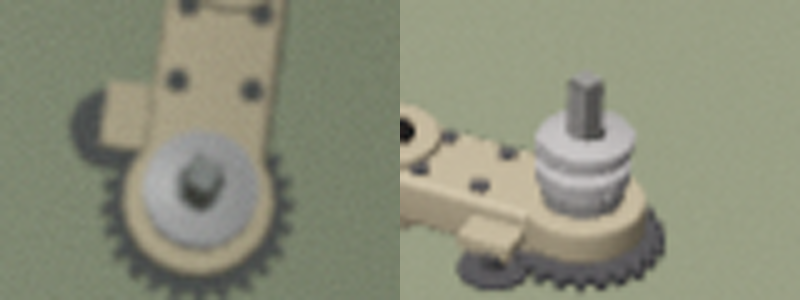

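The stack holds four washers, level and alternating. The arm blocked the view of the remaining washers, so I'll back away and re-detect before the last dish and the thrust washer.

```bash
python3 - <<'E'
from h import *
r.movep([*SP,ZT],orn(best([*SP,.1],[45,-45,135,-135])))
ok=cycle("dish",.092); print(ok)
if ok: 
    r.wait(.3); ok=cycle("thrust",.100); print(ok,st())
if ok:
    r.movep([.55,.2,.25],orn(best([.55,.2,.1],[45,-45,135,-135])))
    t=imaging.snapshot("top"); s=imaging.snapshot("side")
    a=t["color"][215:275,300:380,::-1]; b=s["color"][220:280,300:380,::-1]; c=t["color"][215:275,190:270,::-1]; d=s["color"][290:350,250:330,::-1]
    f=lambda k:cv2.resize(k,(400,300),interpolation=cv2.INTER_CUBIC)
    cv2.imwrite("pics/c5.png",np.vstack([np.hstack([f(a),f(b)]),np.hstack([f(c),f(d)])]))
E
```

```text
dish [[0.5585, -0.2969]]
grip (55.2, array([ 0.5585, -0.2969,  0.0115]), array([ 0.4, -0.8, -0.3]), 0.0491)
placed True (58.5, array([0.5379, 0.0381, 0.0934]), array([-1.1, -0. ,  5.6]), 0.0492) df [-1.1  0.4  5.5]
True
thrust [[0.4442, -0.3112]]
grip (67.2, array([ 0.4442, -0.3112,  0.0115]), array([ 0.2, -0.4,  0.3]), 0.0453)
placed True (70.4, array([0.5382, 0.0381, 0.1014]), array([-2. , -0. ,  5.8]), 0.0453) df [-1.7 -0.6  4.7]
True (71.8, array([0.5383, 0.038 , 0.1911]), array([-0.5,  0.5, -0.2]), 0.0929)
```

View pics/c5.png

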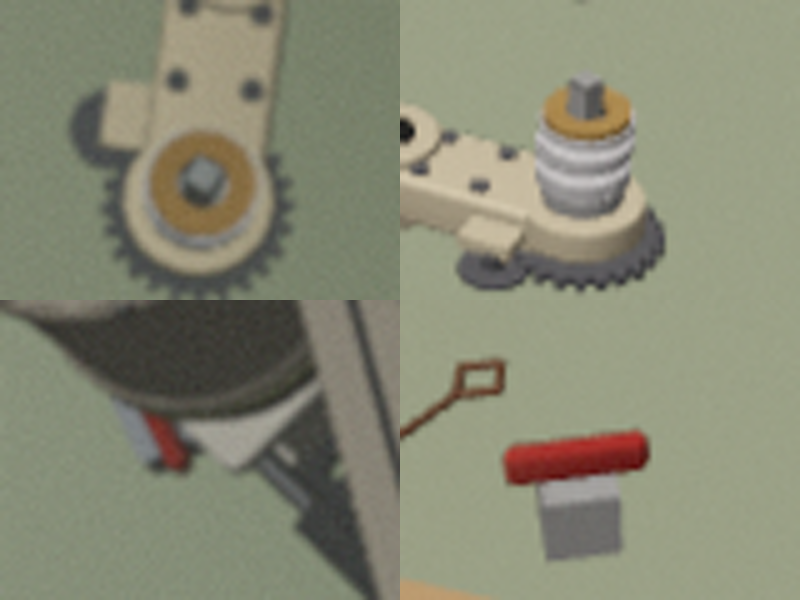

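All five washers and the brass thrust washer lie level on the spindle. The key is undisturbed, with its wing at about 25°. I'll centre it with a lengthwise grip on the wing, then grip across the wing, and lower it with contact detection.

```bash
python3 - <<'E'
from h import *
x,y,z=.5865,.3045,FL+.036
b=best([x,y,.1],[25,-155]); c=best([x,y,.1],[b+90,b-90])
r.movep([x,y,ZT],orn(b)); r.line_to([x,y,z],vel=.15,contact_N=10); gripper_close(6); print(st()); open_gripper()
r.movep([x,y,z],orn(c)); gripper_close(30); print(st())
r.line_to([x,y,ZT],vel=.2)
p=[*SP,ZT]; d=best(p,[58.6,148.6,-31.4,-121.4]); print("phi",d,q6(p,d))
r.movep(p,orn(d)); r.line_to([*SP,.168],vel=.1); r.wait(.2); f0=st()[2]
hit=r.line_to([*SP,.142],vel=.03,contact_N=6); s=st(); print(hit,s,s[2]-f0)
print(r.solve_ik([*SP,.142],orn(d)),r.solve_ik([*SP,.142],orn(d+80)),r.solve_ik([*SP,.142],orn(d-80)))
E
```

```text
(75.3, array([0.5866, 0.3046, 0.0463]), array([-1. , -0.2,  1.7]), 0.0637)
(78.7, array([0.5863, 0.3044, 0.0458]), array([ 0.5, -0. , -0.4]), 0.011)
phi -31.4 0.5235199529897154
False (82.2, array([0.5392, 0.038 , 0.1423]), array([ 0.4,  0.1, -0.6]), 0.0109) [ 0.6 -0.3  1. ]
[-2.45134321e-02  1.87916455e-02  1.74703273e+00 -4.44089210e-16
  1.37576827e+00  5.23519953e-01] [-2.45134321e-02  1.87916455e-02  1.74703273e+00 -4.44089210e-16
  1.37576827e+00 -8.72743449e-01] [-2.45134321e-02  1.87916455e-02  1.74703273e+00 -8.88178420e-16
  1.37576827e+00  1.91978335e+00]
```

It dropped straight home, with the underside about 1 mm above the thrust washer. Now I'll settle it and turn about 85°.

```bash
python3 - <<'E'
from h import *
r.line_to([*SP,.139],vel=.02,contact_N=4); print(st()); r.wait(.6)
z=status.get_state()["eef_pos"][2]
for k in range(1,5):
    r.movep([*SP,z],orn(-31.4+k*22)); s=status.get_state(); print(st(),np.round(s["torque"],2))
r.wait(.4); open_gripper(); r.wait(.2); r.line_to([*SP,.25],vel=.15); r.movep([.42,-.15,.3],orn(-31.4+88)); print(st())
t=imaging.snapshot("top"); s=imaging.snapshot("side")
f=lambda k:cv2.resize(k,(400,300),interpolation=cv2.INTER_CUBIC)
cv2.imwrite("pics/c6.png",np.hstack([f(t["color"][215:275,300:380,::-1]),f(s["color"][220:280,300:380,::-1])]))
E
```

```text
(82.4, array([0.54  , 0.038 , 0.1406]), array([1. , 1.3, 5. ]), 0.0109)
(83.4, array([0.5392, 0.0378, 0.1407]), array([ 1. , -1. , -0.8]), 0.0109) [-0.29 -0.17 -0.01]
(83.9, array([0.5392, 0.0379, 0.1407]), array([ 1.3, -2.2, -1. ]), 0.0106) [-0.4  -0.41 -0.03]
(84.3, array([0.5392, 0.038 , 0.1407]), array([ 2.6, -1.1, -1.1]), 0.0111) [-0.37 -0.51 -0.01]
(84.8, array([0.5392, 0.038 , 0.1407]), array([ 4.1, -1. , -2.1]), 0.0108) [-0.29 -0.64 -0.02]
(88.5, array([ 0.4202, -0.1494,  0.2993]), array([ 0.6, -0.1, -0.3]), 0.093)
```

View pics/c6.png

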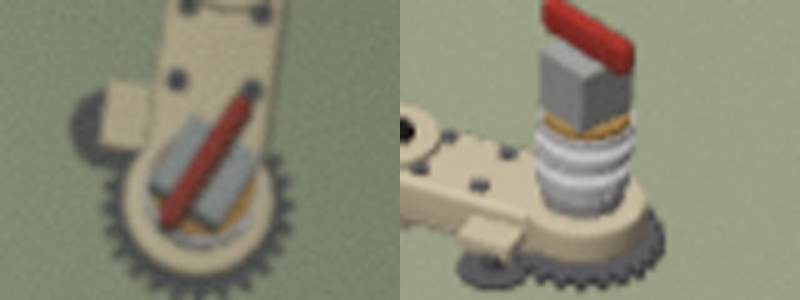

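The key sits level on the thrust washer. Its wing now points at about -33°, 88° from where it went on, so even with the socket's slack the spindle has turned more than 60°. The arm is clear, so I'm handing in.

```bash
python3 -c "
from h import *
print(r.job_done())"
```

```text
the job is handed in; nothing more can be done
None
```

I stacked all five cone washers alternating (dish, crown, dish, crown, dish), laid the thrust washer on top, seated the wing key, turned it 88° and let go. The job was handed in at about 89 s of the 208 s; no verdict was returned, and I worked out the spindle's turn (about 70° or more after socket slack) from the key rather than measuring it.

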